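# Reagents to their spill trays

### The job

Before the strip dispenser is started, stand each of the four reagent containers upright and flat inside the spill tray of the same colour as its cap (orange tube, green tube, blue-capped bottle, yellow-capped jar). Set them down, don't drop them, and leave the glass flask standing where it is.

Things in the scene. Friction and masses are not known exactly. Their poses are not given: they have to be found in the camera images.
- tube_orange: Large clear tube with an orange ribbed screw cap, upright on a round black rubber foot, loose, 56-112 g. Origin at the centre of the foot's underside, z up. Foot 40 mm diameter, z 0-10 mm; tube 28 mm diameter, z 10-94; cap 32 mm diameter (34 over the ribs, which are only seen), z 94-114: wider than the tube, so it can be gripped from above, fingertips beside the tube.
- tube_green: Slim clear tube with a green ribbed screw cap, upright on a round black rubber foot, loose, 42-84 g. Origin at the centre of the foot's underside, z up. Foot 36 mm diameter, z 0-12 mm; tube 17 mm diameter, z 12-92; cap 22 mm diameter (24 over the ribs, which are only seen), z 92-110: wider than the tube, so it can be gripped from above.
- bottle_blue: White flat-sided rectangular bottle with a round blue screw cap, upright, loose, 70-140 g. Origin at the centre of its underside, z up. Body 50 mm long (its x axis), 30 mm wide (its y axis), z 0-72 mm; neck and cap up to 26 mm diameter on the centre line, z 72-92. Grip it across the 30 mm width (along its y axis).
- jar_yellow: Short round amber jar with a white label band and a yellow screw cap nearly as wide as the jar, upright, loose, 77-154 g. Origin at the centre of its underside, z up. Jar 40 mm diameter, z 0-48 mm; cap 39 mm diameter, z 48-62.
- tray_orange: Low round orange spill tray, 68 mm outer and 60 mm inner diameter. Fixed to the bench. Origin at the centre of its underside, z up; inner floor at z 3 mm, rim top at 9 mm, rim 4 mm thick.
- tray_green: Low round green spill tray, 64 mm outer and 56 mm inner diameter. Fixed to the bench. Origin at the centre of its underside, z up; inner floor at z 3 mm, rim top at 9 mm, rim 4 mm thick.
- tray_blue: Low rectangular blue spill tray, outer 76 mm along its x axis, 56 mm along y; inner 68 by 48 mm: the bottle goes in with its long side along the tray's. Fixed to the bench. Origin at the centre of its underside, z up; inner floor at z 3 mm, rim top at 9 mm, rim 4 mm thick.
- tray_yellow: Low round yellow spill tray, 68 mm outer and 60 mm inner diameter. Fixed to the bench. Origin at the centre of its underside, z up; inner floor at z 3 mm, rim top at 9 mm, rim 4 mm thick.
- flask: Conical clear glass flask with a black stopper, loose, 105-210 g: a bystander, leave it alone. Foot 64 mm diameter, neck 26 mm (lip 32), 115 mm tall. Origin at the centre of its underside, z up. All nine listed things start in any arrangement, 105 mm or more between centres; the other things lying among them (dish, cassette, marker) are under 16 mm high.

How it is judged:
By the outcome, as a careful person would: the job done as asked, in the order asked, and still so for the second after the job is handed in, with the robot touching nothing.
It also fails if it takes over 109 s, if anything falls off the work surface, if the arm or the gripper's body presses on something with over 40 N, if the wrist force passes 120 N, or if a joint passes its speed limit or range.

### The arm

A 6-joint arm with a two-finger parallel gripper is mounted at the origin on the work surface. World frame = base frame: x ahead of the robot, y to its left, z up, the work surface at z = 0. Lengths are in m, angles in degrees, forces in N, time in s.
With the tool pointing down it reaches from about 0.35 to 0.875 m from the base axis. Payload 4.2 kg.
Tool frame: the origin (TCP) lies midway between the tips of the shut fingers; the grasp point (between the pads) lies 19 mm behind it; z points along the fingers, y is the line along which they close (so a half turn about z gives the same grasp; the last joint's range is limited). The gripper opens to 87 mm and grips with 3 to 60 N. Pads are 19 mm wide; open, the fingers measure 117 mm over their backs; the gripper's body (75 mm by 190 mm) begins 51 mm behind the grasp point.
Start: joints at [-57.72, 22.042, 0.453, 0, -68.411, -14.817], TCP at [0.188, -0.596, 0.223] pointing down, gripper open.
Joint ranges: [-179.83, 179.83], [-69.29, 118.12], [-61.27, 80.66], [-181.25, 117.63], [-171.15, -9.14], [-177.46, 177.46]. Speed limits (degrees/s): [159.86, 159.86, 180, 180, 180, 180].

### API

Orientations are given as a 3x3 rotation matrix whose columns are the frame's x, y, z axes.
In Python, from station import r gives the robot as it stands.
- The arm moves only by the tool steer_hand, called after "Call:" as name([rows], argument=value, ...), one row to a line, values as JSON. Schema: {"type":"object","properties":{"plan":{"type":"array","items":{"type":"array","items":{"type":"array","items":{"type":"number"},"minItems":7,"maxItems":7},"minItems":1,"maxItems":8},"minItems":1,"maxItems":1},"only":{"type":"string"},"quiet":{"type":"boolean"},"lines":{"type":"string"}},"required":["plan"],"additionalProperties":false}. plan is a list that holds a single list of rows (three levels of brackets), with 1 to 8 rows, each of 7 numbers: the opening from 0.0 (shut) to 1.0 (fully open), then dx, dy, dz in units of 25 mm, then a rotation vector rx, ry, rz in units of 4 degrees; each row is the pose to reach, as a shift and turn from the pose commanded when the call began, along the tool's axes at that moment; what a row does not reach only later rows make up. A row lasts 1/10 s, in which the tool goes at most 0.05 m and 8.59 degrees, less where a joint would pass 70% of its speed; a pose out of reach is approached as far as the arm can. The fingers move at their own pace and stop on an object; the grip force is fixed at half the most. Time passes only in rows, so rows that do not move let the fingers close. The tool returns the time, the measured TCP pose, the force, the opening and the grip force at its end. only (a regular expression) keeps the lines of the reply that match it, lines (a string "A,B") keeps lines A to B, and quiet returns only ok. Input that does not fit is refused with a message, and nothing moves.
- r.sense(): the state, without advancing time (a new reading comes with each control period).
- r.capture(name): name is "scene" or "top" or "wrist"; returns a dict with "pixels" (400x640x3 uint8, red, green, blue), "z_map" (400x640 float32, m along the optical axis (not along the pixel's ray), 0 where there is no reading), "K" (3x3 intrinsics, pixels), "world_from_camera" (4x4, takes a point from camera to world coordinates). Camera axes: x right, y up, looking along -z (the intrinsics and any distortion apply to the point x, -y, -z); pixel columns grow to the right and rows downward; lengths in m; the calibration is good to about 2 mm. A picture is of the moment at which its call begins.
- r.finish_job(): hands the job in; it is judged then, once.
The state is a dict: "time_s": time; "joints": joint angles; "joint_velocities": joint speeds; "effort": joint torques, N m; "tcp_pos": TCP position; "ee_rot": TCP orientation; "wrist_force": force on the tool from outside, world axes, zero at the start; "moment": the same for the moment, N m; "gripper_width": opening from 0.0 (shut) to 1.0 (fully open); "gripper_force": force on a finger pad.
Only numpy, scipy, OpenCV 4.12 (cv2) and the standard library are available. Lean on these libraries where they do the work, as an engineer would, in place of code of your own. Each camera call takes 0.05 s, during which the arm holds its last target. There are 200 camera calls.

## Working session

There is one attempt and no reset: what is moved stays moved. The work goes in short steps, Python scripts to look and compute and a tool call to move; the robot and the scene stay as the last step left them, time stands still between calls to the robot, and variables do not carry over. Pictures are saved under pics/ and viewed, at most 14 in all, crops included, and the job is handed in when it is done.

```bash
ls; mkdir -p pics
```

Run:
```python
from station import r
import cv2,numpy as np
s=r.sense();print(s)
for n in("top","scene"):
    c=r.capture(n);cv2.imwrite(f"pics/{n}0.png",c["pixels"][:,:,::-1]);print(n,c["K"],c["world_from_camera"].round(4),(c["z_map"]>0).mean(),[k for k in c])
    np.savez(f"{n}0.npz",**{k:c[k] for k in("pixels","z_map","K","world_from_camera")})
```

```text
pics
station.py
{'time_s': 0.0, 'joints': array([-5.77189879e+01,  2.20904867e+01,  3.79920020e-01, -3.14838899e-02,
       -6.84092275e+01, -1.48169046e+01]), 'joint_velocities': array([-0.05280987, -0.02777517,  0.01388624, -0.00062685, -0.0331926 ,
        0.12036873]), 'effort': array([ 5.06117049e-04, -3.90663028e+01,  1.87406445e+01,  4.21992078e+00,
        1.09643737e-02, -1.79293561e-04]), 'tcp_pos': array([ 0.18742305, -0.59560884,  0.22145698]), 'ee_rot': array([[-9.53965948e-01, -2.99914158e-01, -6.84641172e-04],
       [-2.99914937e-01,  9.53963766e-01,  2.04048198e-03],
       [ 4.11534353e-05,  2.15188444e-03, -9.99997684e-01]]), 'wrist_force': array([-0.67707332, -0.59157567,  0.52397885]), 'moment': array([-0.01359566,  0.00853138,  0.03146693]), 'gripper_force': 0.0, 'gripper_width': 0.9955316595643018}
top [[404.95092127   0.         319.91025747]
 [  0.         404.95092127 201.18194257]
 [  0.           0.           1.        ]] [[ 0.0023  0.9966 -0.0825  0.4374]
 [-0.9999  0.0012 -0.0135 -0.0019]
 [-0.0134  0.0825  0.9965  1.0896]
 [ 0.      0.      0.      1.    ]] 0.9960703125 ['pixels', 'z_map', 'K', 'world_from_camera']
scene [[423.2902112    0.         318.30330257]
 [  0.         423.2902112  202.60742496]
 [  0.           0.           1.        ]] [[-0.8397 -0.4554  0.296   0.8353]
 [ 0.543  -0.7122  0.4448  0.4514]
 [ 0.0082  0.5342  0.8453  0.9215]
 [ 0.      0.      0.      1.    ]] 0.9958046875 ['pixels', 'z_map', 'K', 'world_from_camera']
```

View pics/top0.png

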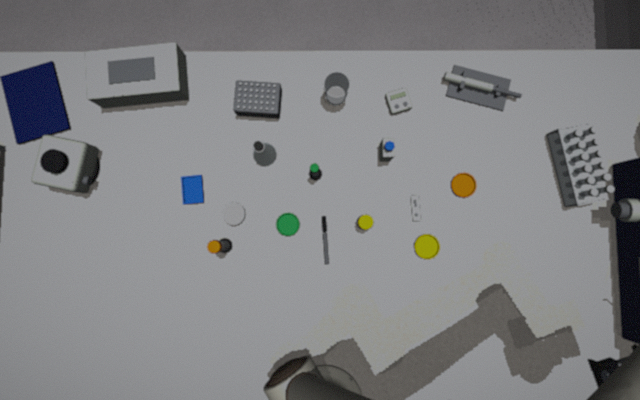

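View pics/scene0.png

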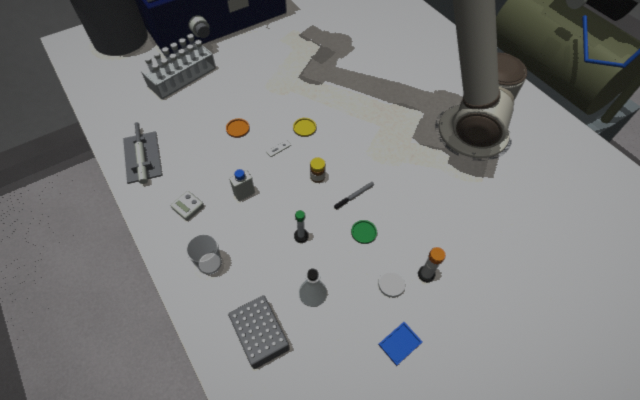

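The top view shows the trays at orange (463,185), yellow (427,247), green (288,224) and blue (193,190). The caps are at orange (214,247), green (314,169), blue (389,147) and yellow (366,222), and the flask is at (262,152). The scene view agrees, with everything upright. Next I measure from the depth and colour in both views.

Create h.py:
```python
import cv2,numpy as np
def cloud(c):
    z=c["z_map"];v,u=np.mgrid[:400,:640];K=c["K"]
    p=np.stack([(u-K[0,2])/K[0,0]*z,-(v-K[1,2])/K[1,1]*z,-z],-1)
    T=c["world_from_camera"];return p@T[:3,:3].T+T[:3,3]
H={"orange":(8,19),"yellow":(23,33),"green":(50,85),"blue":(98,118)}
def blobs(c,col,amin=12):
    h=cv2.cvtColor(c["pixels"],cv2.COLOR_RGB2HSV);a,b=H[col]
    m=cv2.inRange(h,(a,130,60),(b,255,255))
    n,l,st,ce=cv2.connectedComponentsWithStats(m)
    return [(l==i,ce[i],st[i,4]) for i in range(1,n) if st[i,4]>=amin]
def mid(p):
    return np.array(cv2.minEnclosingCircle(p[:,:2].astype(np.float32))[0])
def ray(c,uv):
    K,T=c["K"],c["world_from_camera"]
    d=T[:3,:3]@np.array([(uv[0]-K[0,2])/K[0,0],-(uv[1]-K[1,2])/K[1,1],-1]);return T[:3,3],d/np.linalg.norm(d)
```

Run:
```python
from h import *
R={}
for n in("top","scene"):
    c=dict(np.load(n+"0.npz"));P=cloud(c)
    ok=(P[...,0]>.25)&(P[...,0]<.95)&(abs(P[...,1])<.6)
    print(n,"bench z",np.median(P[...,2][ok]).round(4))
    for col in H:
        for m,ce,a in blobs(c,col):
            q=P[m&ok]
            if len(q)<10: continue
            zt=np.percentile(q[:,2],90);t=q[q[:,2]>zt-.006]
            kind="cap" if zt>.03 else "tray"
            print(col,kind,a,"px",ce.round(1),"zmed",np.median(t[:,2]).round(4),"ztop",zt.round(4),"mean",t[:,:2].mean(0).round(4),"circ",mid(t).round(4),"spanxy",np.ptp(t[:,:2],axis=0).round(3))
            R.setdefault((col,kind),[]).append(ray(c,ce))
            if col=="blue":
                if kind=="tray": b=q
                else:
                    d=np.linalg.norm(P[...,:2]-t[:,:2].mean(0),axis=-1); b=P[(d<.045)&(P[...,2]>.06)&(P[...,2]<.08)&~m]
                if len(b)>5:print("   rect",cv2.minAreaRect(b[:,:2].astype(np.float32)),b[:,2].mean())
for k,v in R.items():
    if len(v)==2:
        A=np.zeros((3,3));y=np.zeros(3)
        for o,d in v:
            M=np.eye(3)-np.outer(d,d);A+=M;y+=M@o
        x=np.linalg.solve(A,y);print(k,"triangulated",x.round(4),"gap",[np.linalg.norm(np.cross(x-o,d)).round(4) for o,d in v])
```

```text
top bench z 0.001
orange tray 119 px [464.3 184.2] zmed 0.0095 ztop 0.0119 mean [ 0.5724 -0.3734] circ [ 0.5719 -0.3698] spanxy [0.062 0.066]
orange cap 39 px [214.9 246.8] zmed 0.1143 ztop 0.1154 mean [0.4055 0.269 ] circ [0.4084 0.2666] spanxy [0.026 0.028]
yellow cap 175 px [364.9 221.9] zmed 0.0626 ztop 0.0651 mean [ 0.47   -0.1023] circ [ 0.4698 -0.1022] spanxy [0.036 0.036]
yellow tray 474 px [426.5 246.4] zmed 0.005 ztop 0.0087 mean [ 0.4074 -0.2693] circ [ 0.4216 -0.1523] spanxy [0.061 0.301]
green cap 52 px [314.1 168. ] zmed 0.1102 ztop 0.112 mean [0.6001 0.0262] circ [0.6003 0.0274] spanxy [0.019 0.015]
green tray 374 px [287.5 224.1] zmed 0.0044 ztop 0.0076 mean [0.4654 0.0992] circ [0.4542 0.0628] spanxy [0.056 0.13 ]
blue cap 65 px [388.9 145.9] zmed 0.0927 ztop 0.0949 mean [ 0.655  -0.1575] circ [ 0.5527 -0.0836] spanxy [0.232 0.169]
   rect ((0.6588597297668457, -0.15953519940376282), (0.02943323366343975, 0.050450507551431656), 89.90209197998047) 0.07193907197916259
blue tray 548 px [192.1 189.3] zmed 0.0062 ztop 0.0095 mean [0.5581 0.3552] circ [0.5136 0.1926] spanx
[... 1499 characters left out ...]
]
('orange', 'cap') triangulated [0.4075 0.267  0.1006] gap [np.float64(0.0002), np.float64(0.0002)]
('yellow', 'cap') triangulated [ 0.4707 -0.1031  0.0555] gap [np.float64(0.0007), np.float64(0.0007)]
('yellow', 'tray') triangulated [ 0.4073 -0.2707  0.0043] gap [np.float64(0.0001), np.float64(0.0001)]
('green', 'cap') triangulated [0.6014 0.0257 0.1037] gap [np.float64(0.0006), np.float64(0.0006)]
('green', 'tray') triangulated [0.4657 0.0995 0.0034] gap [np.float64(0.0003), np.float64(0.0003)]
('blue', 'cap') triangulated [ 0.66   -0.1613  0.0869] gap [np.float64(0.0004), np.float64(0.0004)]
('blue', 'tray') triangulated [0.5594 0.3585 0.0049] gap [np.float64(0.0004), np.float64(0.0004)]
```

Run:
```python
from h import *
for n in("top","scene"):
    c=dict(np.load(n+"0.npz"));P=cloud(c)
    for col in H:
        for m,ce,a in blobs(c,col):
            q=P[m]; md=np.median(q,0)
            if md[2]>.03 or abs(md[1])>.6 or a<60: continue
            g=q[(np.linalg.norm(q[:,:2]-md[:2],axis=1)<.048)&(abs(q[:,2]-.005)<.009)]
            print(n,col,"tray n",len(g),"circ",mid(g).round(4),"rect",cv2.minAreaRect(g[:,:2].astype(np.float32)) if col=="blue" else "")
    f=P[(abs(P[...,0]-.64)<.07)&(abs(P[...,1]-.14)<.07)&(P[...,2]>.02)&(P[...,2]<.14)]
    print("flask",len(f),np.median(f[f[:,2]>.09],0).round(3) if (f[:,2]>.09).any() else "", f[:,2].max())
```

```text
top orange tray n 118 circ [ 0.5719 -0.3698] rect 
top yellow tray n 472 circ [ 0.4074 -0.2699] rect 
top green tray n 373 circ [0.4655 0.0991] rect 
top blue tray n 543 circ [0.558  0.3573] rect ((0.5586782097816467, 0.3577459752559662), (0.07419527322053909, 0.053822629153728485), 5.155725002288818)
flask 392 [0.653 0.163 0.113] 0.11948142924180782
scene orange tray n 319 circ [ 0.5725 -0.3713] rect 
scene yellow tray n 312 circ [ 0.4093 -0.2693] rect 
scene green tray n 411 circ [0.4663 0.101 ] rect 
scene blue tray n 942 circ [0.5597 0.3583] rect ((0.5595041513442993, 0.3579387068748474), (0.07646913081407547, 0.05460497736930847), 5.61655330657959)
flask 597 [0.658 0.167 0.112] 0.11766988505315557
```

Units first: shifts go in units of 25 mm and turns go in units of 4 degrees. So -0.1 m is -4, 0.1 m is 4, 17.45 degrees is 4.3625.

Call:
steer_hand([
  [[1,0,0,0,0,0,1.5],[1,-2,0,0,0,0,3],[1,-4,2,0,0,0,4.3625],[1,-4,4,0,0,0,4.3625],[1,-4,4,0,0,0,4.3625],[1,-4,4,0,0,0,4.3625]],
])

```text
time_s: 0.7
tcp_pos: [0.2528, -0.4685, 0.2228]
ee_rot: [[-1.0, -0.003, -0.0], [-0.003, 1.0, 0.001], [0.0, 0.001, -1.0]]
wrist_force: [-0.7, -0.0, 0.9]
gripper_width: 1.001
gripper_force: 0.0
```

Scaled: -0.1 m is -4, -0.05 m is -2.

Call:
steer_hand([
  [[1,-1,1.68,0,0,0,0],[1,-2,3.36,0,0,0,0],[1,-3,5.04,0,0,0,0],[1,-4,6.72,0,0,0,0],[1,-5,8.4,0,0,0,0],[1,-6,10.08,0,0,0,0],[1,-7,11.76,0,0,0,0],[1,-7.6,12.8,0,0,0,0]],
])

```text
time_s: 1.5
tcp_pos: [0.445, -0.1488, 0.2226]
ee_rot: [[-1.0, -0.002, 0.001], [-0.002, 1.0, -0.0], [-0.001, -0.0, -1.0]]
wrist_force: [-0.4, -0.3, 1.0]
gripper_width: 0.999
gripper_force: 0.0
```

Call:
steer_hand([
  [[1,-0.8,1.44,0,0,0,0],[1,-1.08,1.82,0,0,0,0],[1,-1.08,1.82,0,0,0,0],[1,-1.08,1.82,0,0,0,0]],
])

```text
time_s: 1.9
tcp_pos: [0.4698, -0.1059, 0.2222]
ee_rot: [[-1.0, 0.0, -0.001], [0.0, 1.0, -0.0], [0.001, -0.0, -1.0]]
wrist_force: [-0.3, -0.1, 0.3]
gripper_width: 0.999
gripper_force: 0.0
```

Run:
```python
from h import *
from station import r
c=r.capture("wrist");cv2.imwrite("pics/w1.png",c["pixels"][:,:,::-1]);P=cloud(c)
print(c["world_from_camera"].round(3),r.sense()["tcp_pos"])
for col in H:
    for m,ce,a in blobs(c,col,200):
        q=P[m];md=np.median(q,0);g=q[(np.linalg.norm(q[:,:2]-md[:2],axis=1)<.05)&(abs(q[:,2]-md[2])<.02)]
        print(col,a,ce.round(0),md.round(4),"circ",mid(g[g[:,2]>np.percentile(g[:,2],80)-.006] if md[2]>.03 else g).round(4),np.percentile(g[:,2],90).round(4))
```

```text
[[ 0.001 -0.956 -0.292  0.389]
 [ 1.     0.     0.001 -0.106]
 [-0.001 -0.292  0.956  0.384]
 [ 0.     0.     0.     1.   ]] [ 0.46950685 -0.10618235  0.22227203]
orange 1008 [128. 240.] [ 0.5602 -0.3745  0.0032] circ [ 0.5696 -0.3726] 0.0083
yellow 2538 [188. 124.] [ 0.406  -0.2725  0.0032] circ [ 0.4063 -0.2716] 0.0083
yellow 947 [326. 186.] [ 0.4691 -0.1055  0.0612] circ [ 0.4701 -0.1053] 0.0621
green 1814 [487. 171.] [0.4642 0.0983 0.0027] circ [0.465  0.0972] 0.0081
```

Wrist and fixed views agree within 2 to 3 mm: jar cap top at 62 mm, tray rims at 8 mm. I descend on the jar and grip it.

Scaled: 0.002 m is 0.08, 0.2 m is 8.

Call:
steer_hand([
  [[1,0,0.04,1.8,0,0,0],[1,0,0.08,3.6,0,0,0],[1,0,0.08,5.2,0,0,0],[1,0,0.08,6.4,0,0,0],[1,0,0.08,7.4,0,0,0],[1,0,0.08,8,0,0,0],[1,0,0.08,8,0,0,0],[1,0,0.08,8,0,0,0]],
])

```text
time_s: 2.75
tcp_pos: [0.47, -0.1041, 0.0229]
ee_rot: [[-1.0, 0.001, 0.0], [0.001, 1.0, -0.0], [-0.0, -0.0, -1.0]]
wrist_force: [-0.2, 0.5, 0.4]
gripper_width: 0.997
gripper_force: 0.0
```

Call:
steer_hand([
  [[0.3,0,0,0,0,0,0],[0.3,0,0,0,0,0,0],[0.3,0,0,0,0,0,0],[0.3,0,0,0,0,0,0],[0.3,0,0,0,0,0,0],[0.3,0,0,0,0,0,0],[0.3,0,0,0,0,0,0],[0.3,0,0,0,0,0,0]],
])

```text
time_s: 3.55
tcp_pos: [0.4699, -0.1032, 0.0226]
ee_rot: [[-1.0, -0.0, -0.0], [-0.0, 1.0, -0.0], [0.0, -0.0, -1.0]]
wrist_force: [0.5, 0.7, 1.3]
gripper_width: 0.45
gripper_force: 30.0
```

Scaled: -0.167 m is -6.68, 0.062 m is 2.48.

Call:
steer_hand([
  [[0.3,0,0,-1.2,0,0,0],[0.3,0,0,-2.4,0,0,0],[0.3,0.6,-1.68,-2.4,0,0,0],[0.3,1.2,-3.36,-2.4,0,0,0],[0.3,1.8,-5.04,-2.4,0,0,0],[0.3,2.32,-6.2,-2.4,0,0,0],[0.3,2.48,-6.68,-2.4,0,0,0],[0.3,2.48,-6.68,-2.4,0,0,0]],
])

```text
time_s: 4.35
tcp_pos: [0.4071, -0.2713, 0.0822]
ee_rot: [[-1.0, 0.003, -0.001], [0.003, 1.0, 0.0], [0.001, 0.0, -1.0]]
wrist_force: [-0.3, -0.2, -1.0]
gripper_width: 0.454
gripper_force: 30.0
```

Call:
steer_hand([
  [[0.3,0,0,0.8,0,0,0],[0.3,0,0,1.4,0,0,0],[0.3,0,0,1.8,0,0,0],[0.3,0,0,2.04,0,0,0],[0.3,0,0,2.16,0,0,0],[0.3,0,0,2.24,0,0,0],[0.3,0,0,2.24,0,0,0]],
])

```text
time_s: 5.05
tcp_pos: [0.4082, -0.2702, 0.0267]
ee_rot: [[-1.0, -0.001, 0.0], [-0.001, 1.0, -0.0], [-0.0, -0.0, -1.0]]
wrist_force: [0.1, 0.2, -0.8]
gripper_width: 0.449
gripper_force: 30.0
```

Scaled: 0.0015 m is 0.06, 0.001 m is 0.04.

Call:
steer_hand([
  [[0.3,0,0,0.04,0,0,0],[0.3,0,0,0.06,0,0,0],[0.3,0,0,0.06,0,0,0]],
])

```text
time_s: 5.35
tcp_pos: [0.4083, -0.2703, 0.0256]
ee_rot: [[-1.0, -0.0, 0.001], [-0.0, 1.0, -0.0], [-0.001, -0.0, -1.0]]
wrist_force: [-0.6, 0.4, 2.7]
gripper_width: 0.45
gripper_force: 30.0
```

Call:
steer_hand([
  [[1,0,0,0,0,0,0],[1,0,0,0,0,0,0],[1,0,0,0,0,0,0],[1,0,0,0,0,0,0],[1,0,0,-1.2,0,0,0],[1,0,0,-3.2,0,0,0],[1,0,0,-5.2,0,0,0],[1,0,0,-6.8,0,0,0]],
])

```text
time_s: 6.15
tcp_pos: [0.4082, -0.2705, 0.198]
ee_rot: [[-1.0, -0.0, 0.002], [-0.0, 1.0, -0.001], [-0.002, -0.001, -1.0]]
wrist_force: [1.8, -0.7, -0.8]
gripper_width: 0.987
gripper_force: 0.0
```

Call:
steer_hand([
  [[1,-1.8,0.8,0,0,0,0],[1,-3.6,1.6,0,0,0,0],[1,-5.4,2.4,0,0,0,0],[1,-7.2,3.2,0,0,0,0],[1,-9,4,0,0,0,0],[1,-10.08,4.38,0,0,0,0],[1,-10.08,4.38,0,0,0,0],[1,-10.08,4.38,0,0,0,0]],
])

```text
time_s: 6.95
tcp_pos: [0.6597, -0.1603, 0.1938]
ee_rot: [[-1.0, -0.001, -0.002], [-0.001, 1.0, 0.0], [0.002, 0.0, -1.0]]
wrist_force: [0.4, 0.1, 0.1]
gripper_width: 0.999
gripper_force: 0.0
```

Run:
```python
from h import *
from station import r
c=r.capture("wrist");cv2.imwrite("pics/w2.png",c["pixels"][:,:,::-1]);P=cloud(c);print(r.sense()["tcp_pos"])
for m,ce,a in blobs(c,"blue",100):
    q=P[m];md=np.median(q,0);print(a,ce.round(0),md.round(4))
    b=P[(np.linalg.norm(P[...,:2]-md[:2],axis=-1)<.045)&(abs(P[...,2]-.072)<.006)]
    if len(b)>9: print(cv2.minAreaRect(b[:,:2].astype(np.float32)),len(b))
c=r.capture("top");P=cloud(c)
for m,ce,a in blobs(c,"yellow"):
    q=P[m];print("yellow",a,ce.round(1),np.median(q,0).round(4))
```

```text
[ 0.659148   -0.16076989  0.19444299]
488 [323. 202.] [ 0.6592 -0.1627  0.0911]
((0.6592849493026733, -0.16278164088726044), (0.029563289135694504, 0.04961360991001129), 89.0202407836914) 896
yellow 425 [427.2 246.5] [ 0.4074 -0.2642  0.0156]
```

Scaled: 0.163 m is 6.52, 0.115 m is 4.6.

Call:
steer_hand([
  [[1,0,0,1.6,0,0,0],[1,0,-0.04,3.2,0,0,0],[1,0,-0.04,4.6,0,0,0],[1,0,-0.04,5.6,0,0,0],[1,0,-0.04,6.28,0,0,0],[1,0,-0.04,6.52,0,0,0],[1,0,-0.04,6.52,0,0,0]],
])

```text
time_s: 7.75
tcp_pos: [0.659, -0.1623, 0.032]
ee_rot: [[-1.0, 0.001, -0.001], [0.001, 1.0, -0.0], [0.001, -0.0, -1.0]]
wrist_force: [0.5, -0.1, 0.9]
gripper_width: 1.0
gripper_force: 0.0
```

Call:
steer_hand([
  [[0.2,0,0,0,0,0,0],[0.2,0,0,0,0,0,0],[0.2,0,0,0,0,0,0],[0.2,0,0,0,0,0,0],[0.2,0,0,0,0,0,0],[0.2,0,0,0,0,0,0],[0.2,0,0,0,0,0,0],[0.2,0,0,0,0,0,0]],
])

```text
time_s: 8.55
tcp_pos: [0.6599, -0.1616, 0.032]
ee_rot: [[-1.0, -0.0, -0.0], [-0.0, 1.0, -0.0], [0.0, -0.0, -1.0]]
wrist_force: [-0.5, -1.0, -0.1]
gripper_width: 0.352
gripper_force: 0.0
```

Scaled: -0.16 m is -6.4, -0.145 m is -5.8.

Call:
steer_hand([
  [[0.2,0,0,0,0,0,0],[0.2,0,0,0,0,0,0],[0.2,0,0,-1.2,0,0,0],[0.2,0,0,-2.8,0,0,0],[0.2,0,0,-4.4,0,0,0],[0.2,0,0,-5.8,0,0,0],[0.2,0,0,-6.4,0,0,0],[0.2,0,0,-6.4,0,0,0]],
])

```text
time_s: 9.35
tcp_pos: [0.6612, -0.1618, 0.1953]
ee_rot: [[-1.0, -0.0, 0.006], [-0.0, 1.0, -0.0], [-0.006, -0.0, -1.0]]
wrist_force: [1.1, 0.3, -1.1]
gripper_width: 0.346
gripper_force: 30.0
```

Call:
steer_hand([
  [[0.2,0.2,1.2,0,0,0,-0.25],[0.2,0.56,3,0,0,0,-0.5],[0.2,0.92,4.8,0,0,0,-0.75],[0.2,1.28,6.6,0,0,0,-1],[0.2,1.64,8.4,0,0,0,-1.25],[0.2,2,10.2,0,0,0,-1.5],[0.2,2.32,12,0,0,0,-1.5],[0.2,2.68,13.8,0,0,0,-1.5]],
])

```text
time_s: 10.15
tcp_pos: [0.5912, 0.1847, 0.1898]
ee_rot: [[-0.995, -0.104, -0.003], [-0.104, 0.995, -0.001], [0.004, -0.001, -1.0]]
wrist_force: [0.8, 0.8, -1.2]
gripper_width: 0.342
gripper_force: 30.0
```

Call:
steer_hand([
  [[0.2,0,1.6,0,0,0,0],[0.2,0,3.2,0,0,0,0],[0.2,0,4.8,0,0,0,0],[0.2,0,6,0,0,0,0],[0.2,0,6.4,0,0,0,0],[0.2,0,6.4,0,0,0,0]],
])

```text
time_s: 10.75
tcp_pos: [0.5749, 0.3432, 0.1897]
ee_rot: [[-0.994, -0.107, -0.003], [-0.107, 0.994, -0.002], [0.003, -0.002, -1.0]]
wrist_force: [0.3, -0.7, -1.6]
gripper_width: 0.346
gripper_force: 30.0
```

Run:
```python
from station import r
from h import *
s=r.sense();R=s["ee_rot"];print(s["tcp_pos"],R.round(3).tolist(),"tool shift",(R.T@(np.array([.559,.358,.0355])-s["tcp_pos"])).round(4))
c=r.capture("wrist");P=cloud(c)
for m,ce,a in blobs(c,"blue",100):
    q=P[m];md=np.median(q,0);g=q[abs(q[:,2]-.005)<.01];print(a,md.round(4),cv2.minAreaRect(g[:,:2].astype(np.float32)) if len(g)>20 else "")
```

```text
[0.57493399 0.34322779 0.1896889 ] [[-0.994, -0.107, -0.003], [-0.107, 0.994, -0.002], [0.003, -0.002, -1.0]] tool shift [0.0138 0.0167 0.1542]
3051 [0.5554 0.3569 0.0035] ((0.5581306219100952, 0.3573264479637146), (0.07519906759262085, 0.055985018610954285), 6.470073699951172)
1585 [0.5746 0.3427 0.2488]
```

Call:
steer_hand([
  [[0.2,0.552,0.668,1.6,0,0,0],[0.2,0.552,0.668,3.2,0,0,0],[0.2,0.552,0.668,4.4,0,0,0],[0.2,0.552,0.668,5.2,0,0,0],[0.2,0.552,0.668,5.72,0,0,0],[0.2,0.552,0.668,5.96,0,0,0],[0.2,0.552,0.668,6.08,0,0,0],[0.2,0.552,0.668,6.08,0,0,0]],
])

```text
time_s: 11.6
tcp_pos: [0.5611, 0.3576, 0.0408]
ee_rot: [[-0.995, -0.104, 0.001], [-0.104, 0.995, 0.001], [-0.001, 0.001, -1.0]]
wrist_force: [-0.0, -0.2, -0.5]
gripper_width: 0.342
gripper_force: 30.0
```

Call:
steer_hand([
  [[0.2,0,0,0.04,0,0,0],[0.2,0,0,0.08,0,0,0],[0.2,0,0,0.08,0,0,0]],
])

```text
time_s: 11.9
tcp_pos: [0.5607, 0.3578, 0.0385]
ee_rot: [[-0.994, -0.105, 0.001], [-0.105, 0.994, 0.001], [-0.001, 0.001, -1.0]]
wrist_force: [-0.1, 0.1, -0.8]
gripper_width: 0.345
gripper_force: 30.0
```

Scaled: 0.003 m is 0.12, 0.002 m is 0.08.

Call:
steer_hand([
  [[0.2,0.04,0,0.04,0,0,0],[0.2,0.04,0,0.08,0,0,0],[0.2,0.04,0,0.12,0,0,0],[0.2,0.04,0,0.12,0,0,0]],
])

```text
time_s: 12.3
tcp_pos: [0.5596, 0.3576, 0.036]
ee_rot: [[-0.994, -0.105, 0.0], [-0.105, 0.994, -0.0], [-0.0, -0.0, -1.0]]
wrist_force: [-1.5, -1.5, 4.2]
gripper_width: 0.344
gripper_force: 30.0
```

Scaled: -0.175 m is -7, -0.13 m is -5.2, 6 degrees is 1.5.

Call:
steer_hand([
  [[1,0,0,0,0,0,0],[1,0,0,0,0,0,0],[1,0,0,0,0,0,0],[1,0,0,0,0,0,0],[1,0,0,-1.6,0,0,0],[1,0,0,-3.4,0,0,0],[1,0,0,-5.2,0,0,0.75],[1,0,0,-7,0,0,1.5]],
])

```text
time_s: 13.1
tcp_pos: [0.5594, 0.3573, 0.2118]
ee_rot: [[-1.0, 0.002, -0.0], [0.002, 1.0, -0.0], [0.0, -0.0, -1.0]]
wrist_force: [-0.4, 0.5, -0.6]
gripper_width: 0.962
gripper_force: 0.0
```

Call:
steer_hand([
  [[1,1.2,-0.72,0,0,0,0],[1,2.8,-1.68,0,0,0,0],[1,4.4,-2.64,0,0,0,0],[1,5.6,-3.36,0,0,0,0],[1,6.04,-3.62,0,0,0,0],[1,6.04,-3.62,0,0,0,0],[1,6.04,-3.62,0,0,0,0]],
])

```text
time_s: 13.8
tcp_pos: [0.4095, 0.2678, 0.2105]
ee_rot: [[-1.0, -0.001, 0.001], [-0.001, 1.0, 0.001], [-0.001, 0.001, -1.0]]
wrist_force: [1.1, 0.4, -0.1]
gripper_width: 0.999
gripper_force: 0.0
```

Run:
```python
from h import *
from station import r
s=r.sense();R=s["ee_rot"]
c=r.capture("wrist");P=cloud(c)
for m,ce,a in blobs(c,"orange",100):
    q=P[m];z=np.percentile(q[:,2],80);g=q[abs(q[:,2]-z)<.005];print(a,ce.round(0),z.round(4),mid(g).round(4),np.median(g,0).round(4))
print(s["tcp_pos"],R.round(3).tolist(),(R.T@(np.array([.408,.267,.085])-s["tcp_pos"])).round(4))
c=r.capture("top");cv2.imwrite("pics/t2.png",cv2.resize(c["pixels"][120:280,160:480,::-1],(800,400)))
```

```text
962 [324. 201.] 0.1138 [0.4084 0.2665] [0.4076 0.2664 0.1132]
[0.4095324  0.26782062 0.21054381] [[-1.0, -0.001, 0.001], [-0.001, 1.0, 0.001], [-0.001, 0.001, -1.0]] [ 0.0017 -0.001   0.1255]
```

View pics/t2.png

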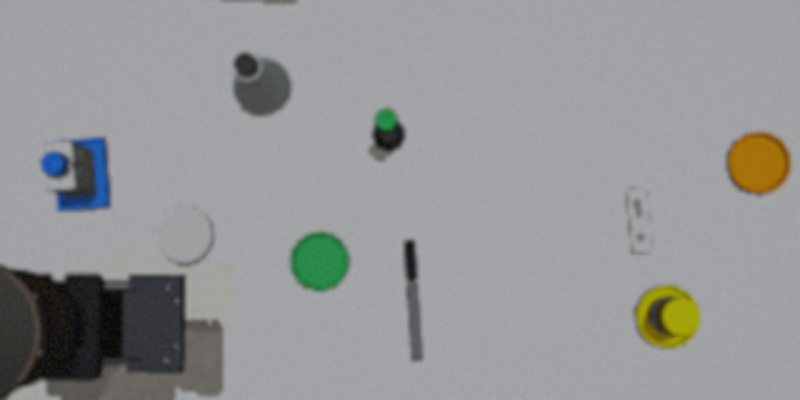

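The bottle sits in the blue tray (crop 75,172), the jar sits in the yellow tray (668,317), and the flask is unmoved. Next is the orange tube.

Scaled: 0.126 m is 5.04, 0.115 m is 4.6.

Call:
steer_hand([
  [[1,0.068,-0.04,1.2,0,0,0],[1,0.068,-0.04,2.6,0,0,0],[1,0.068,-0.04,3.8,0,0,0],[1,0.068,-0.04,4.6,0,0,0],[1,0.068,-0.04,5.04,0,0,0],[1,0.068,-0.04,5.04,0,0,0],[1,0.068,-0.04,5.04,0,0,0]],
])

```text
time_s: 14.6
tcp_pos: [0.4078, 0.2667, 0.0845]
ee_rot: [[-1.0, -0.0, 0.001], [-0.0, 1.0, 0.0], [-0.001, 0.0, -1.0]]
wrist_force: [0.6, -0.1, 0.4]
gripper_width: 1.001
gripper_force: 0.0
```

Call:
steer_hand([
  [[0.2,0,0,0,0,0,0],[0.2,0,0,0,0,0,0],[0.2,0,0,0,0,0,0],[0.2,0,0,0,0,0,0],[0.2,0,0,0,0,0,0],[0.2,0,0,0,0,0,0],[0.2,0,0,0,0,0,0],[0.2,0,0,0,0,0,0]],
])

```text
time_s: 15.4
tcp_pos: [0.4069, 0.266, 0.0841]
ee_rot: [[-1.0, -0.0, 0.0], [-0.0, 1.0, 0.0], [-0.0, 0.0, -1.0]]
wrist_force: [-0.7, 0.9, 0.0]
gripper_width: 0.353
gripper_force: 29.8
```

Call:
steer_hand([
  [[0.2,0,0,0,0,0,0],[0.2,0,0,0,0,0,0]],
])

```text
time_s: 15.6
tcp_pos: [0.4069, 0.266, 0.084]
ee_rot: [[-1.0, -0.0, 0.0], [-0.0, 1.0, 0.0], [-0.0, 0.0, -1.0]]
wrist_force: [-0.1, -0.4, -0.3]
gripper_width: 0.352
gripper_force: 30.0
```

Call:
steer_hand([
  [[0.2,0,0,-0.8,0,0,0],[0.2,0,0,-2.4,0,0,0],[0.2,-0.2,-0.8,-2.8,0,0,0],[0.2,-0.6,-2.4,-2.8,0,0,0],[0.2,-1.04,-4,-2.8,0,0,0],[0.2,-1.44,-5.6,-2.8,0,0,0],[0.2,-1.88,-7.2,-2.8,0,0,0],[0.2,-2.28,-8.8,-2.8,0,0,0]],
])

```text
time_s: 16.4
tcp_pos: [0.4639, 0.0443, 0.154]
ee_rot: [[-1.0, -0.0, -0.0], [-0.0, 1.0, 0.0], [0.0, 0.0, -1.0]]
wrist_force: [1.4, 0.8, -1.2]
gripper_width: 0.355
gripper_force: 30.0
```

Call:
steer_hand([
  [[0.2,-0.4,-1.6,0,0,0,0],[0.2,-0.84,-3.2,0,0,0,0],[0.2,-1.24,-4.8,0,0,0,0],[0.2,-1.64,-6.4,0,0,0,0],[0.2,-2.08,-8,0,0,0,0],[0.2,-2.48,-9.6,0,0,0,0],[0.2,-2.88,-11.2,0,0,0,0],[0.2,-3.32,-12.8,0,0,0,0]],
])

```text
time_s: 17.2
tcp_pos: [0.5468, -0.2756, 0.1536]
ee_rot: [[-1.0, 0.0, -0.001], [0.0, 1.0, 0.001], [0.001, 0.001, -1.0]]
wrist_force: [-0.4, 0.9, 0.1]
gripper_width: 0.354
gripper_force: 30.0
```

Call:
steer_hand([
  [[0.2,-0.36,-1.4,0,0,0,0],[0.2,-0.72,-2.8,0,0,0,0],[0.2,-0.96,-3.6,0,0,0,0],[0.2,-1,-3.88,0,0,0,0],[0.2,-1,-3.88,0,0,0,0],[0.2,-1,-3.88,0,0,0,0]],
])

```text
time_s: 17.8
tcp_pos: [0.5716, -0.3701, 0.1537]
ee_rot: [[-1.0, -0.001, -0.001], [-0.001, 1.0, 0.001], [0.001, 0.001, -1.0]]
wrist_force: [-0.0, -0.2, -1.8]
gripper_width: 0.359
gripper_force: 30.0
```

Run:
```python
from station import r
from h import *
s=r.sense();R=s["ee_rot"];print(s["tcp_pos"],"shift",(R.T@(np.array([.572,-.371,.087])-s["tcp_pos"])).round(4))
c=r.capture("scene");cv2.imwrite("pics/s3.png",cv2.resize(c["pixels"][30:180,150:350,::-1],(800,600)))
c=r.capture("wrist");P=cloud(c)
for m,ce,a in blobs(c,"orange",200):
    q=P[m];md=np.median(q,0);g=q[abs(q[:,2]-.005)<.01];print(a,md.round(4),mid(g).round(4) if len(g)>50 else "")
```

```text
[ 0.57160159 -0.37010938  0.15370056] shift [-0.0005 -0.0009  0.0667]
2084 [ 0.5613 -0.3755  0.003 ] [ 0.571  -0.3729]
1290 [ 0.5646 -0.3705  0.1831]
```

View pics/s3.png

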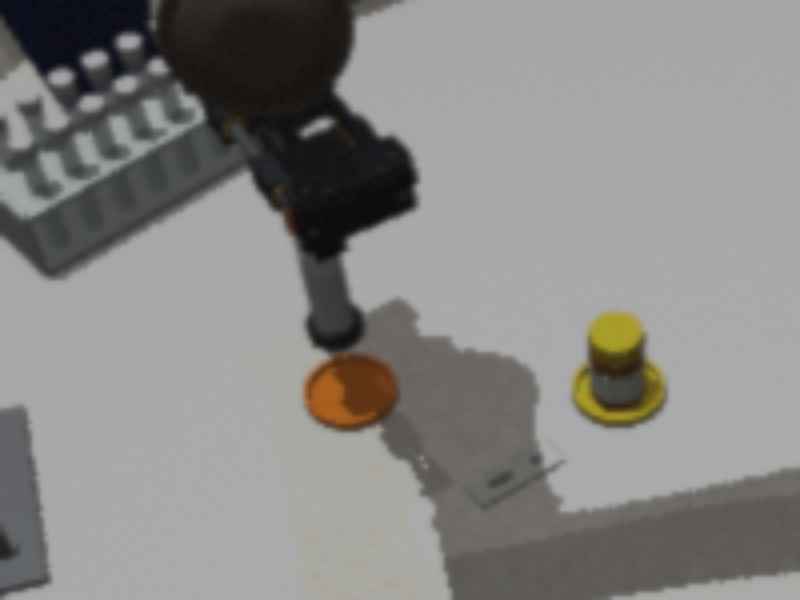

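The tube is upright in the grip (crop 330,300) above the orange tray (350,390), and the jar sits flat in the yellow tray (618,370). I lower the tube.

Call:
steer_hand([
  [[0.2,0,-0.04,1,0,0,0],[0.2,0,-0.04,1.8,0,0,0],[0.2,0,-0.04,2.24,0,0,0],[0.2,0,-0.04,2.48,0,0,0],[0.2,0,-0.04,2.56,0,0,0],[0.2,0,-0.04,2.6,0,0,0],[0.2,0,-0.04,2.6,0,0,0]],
])

```text
time_s: 18.6
tcp_pos: [0.5726, -0.3722, 0.0899]
ee_rot: [[-1.0, -0.0, 0.001], [-0.0, 1.0, -0.001], [-0.001, -0.001, -1.0]]
wrist_force: [-0.4, -0.2, -1.1]
gripper_width: 0.352
gripper_force: 30.0
```

Scaled: 0.001 m is 0.04, 0.0005 m is 0.02.

Call:
steer_hand([
  [[0.2,0,0,0.02,0,0,0],[0.2,0,0,0.04,0,0,0],[0.2,0,0,0.04,0,0,0]],
])

```text
time_s: 18.9
tcp_pos: [0.5721, -0.3721, 0.0883]
ee_rot: [[-1.0, -0.0, 0.0], [-0.0, 1.0, -0.0], [-0.0, -0.0, -1.0]]
wrist_force: [0.4, -0.3, -0.7]
gripper_width: 0.355
gripper_force: 30.0
```

Scaled: 0.002 m is 0.08, 0.001 m is 0.04.

Call:
steer_hand([
  [[0.2,0,0,0.04,0,0,0],[0.2,0,0,0.08,0,0,0],[0.2,0,0,0.08,0,0,0]],
])

```text
time_s: 19.2
tcp_pos: [0.5726, -0.3722, 0.0871]
ee_rot: [[-1.0, -0.001, 0.001], [-0.001, 1.0, -0.001], [-0.001, -0.001, -1.0]]
wrist_force: [-0.7, 0.6, 3.9]
gripper_width: 0.355
gripper_force: 30.0
```

Scaled: -0.125 m is -5, -0.11 m is -4.4.

Call:
steer_hand([
  [[1,0,0,0,0,0,0],[1,0,0,0,0,0,0],[1,0,0,0,0,0,0],[1,0,0,0,0,0,0],[1,0,0,-1.2,0,0,0],[1,0,0,-2.8,0,0,0],[1,0,0,-4.4,0,0,0],[1,0,0,-5,0,0,0]],
])

```text
time_s: 20.0
tcp_pos: [0.5737, -0.3732, 0.2163]
ee_rot: [[-1.0, -0.001, 0.007], [-0.001, 1.0, -0.004], [-0.007, -0.004, -1.0]]
wrist_force: [0.3, -0.2, 0.6]
gripper_width: 0.967
gripper_force: 0.0
```

Call:
steer_hand([
  [[1,-0.08,1.2,0,0,0,0],[1,-0.2,3.2,0,0,0,0],[1,-0.36,5.2,0,0,0,0],[1,-0.48,7.2,0,0,0,0],[1,-0.64,9.2,0,0,0,0],[1,-0.76,11.2,0,0,0,0],[1,-0.92,13.2,0,0,0,0],[1,-1.04,14.8,0,0,0,0]],
])

```text
time_s: 20.8
tcp_pos: [0.5978, 0.0005, 0.2111]
ee_rot: [[-1.0, -0.001, 0.0], [-0.001, 1.0, 0.0], [-0.0, 0.0, -1.0]]
wrist_force: [-0.0, 1.0, -0.2]
gripper_width: 1.002
gripper_force: 0.0
```

Call:
steer_hand([
  [[1,-0.08,1.12,0,0,0,0],[1,-0.08,1.12,0,0,0,0],[1,-0.08,1.12,0,0,0,0]],
])

```text
time_s: 21.1
tcp_pos: [0.5998, 0.0265, 0.2109]
ee_rot: [[-1.0, -0.002, -0.001], [-0.002, 1.0, -0.0], [0.001, -0.0, -1.0]]
wrist_force: [-0.2, -0.3, 0.2]
gripper_width: 1.005
gripper_force: 0.0
```

Run:
```python
from h import *
from station import r
s=r.sense();R=s["ee_rot"]
c=r.capture("wrist");P=cloud(c)
for m,ce,a in blobs(c,"green",80):
    q=P[m];z=np.percentile(q[:,2],80);g=q[abs(q[:,2]-z)<.005];print(a,ce.round(0),z.round(4),mid(g).round(4),np.median(g,0).round(4))
print(s["tcp_pos"],R.round(3).tolist(),(R.T@(np.array([.601,.0262,.082])-s["tcp_pos"])).round(4))
```

```text
2650 [390.  57.] 0.0049 [0.465  0.0982] [0.4635 0.0978 0.0028]
132 [324. 210.] 0.1098 [0.605  0.0254] [0.6067 0.0249 0.1093]
[0.5997942  0.02646394 0.21085145] [[-1.0, -0.002, -0.001], [-0.002, 1.0, -0.0], [0.001, -0.0, -1.0]] [-0.0013 -0.0002  0.1289]
```

Run:
```python
from h import *
from station import r
c=r.capture("wrist");P=cloud(c)
g=P[(abs(P[...,2]-.109)<.004)&(np.hypot(P[...,0]-.602,P[...,1]-.026)<.03)]
print(len(g),mid(g),np.median(g,0),np.ptp(g,axis=0))
cv2.imwrite("pics/w4.png",cv2.resize(c["pixels"][130:280,220:420,::-1],(600,450)))
```

```text
463 [0.60174125 0.02442266] [0.60053135 0.02497659 0.10907767] [0.02250547 0.02293906 0.00602645]
```

View pics/w4.png

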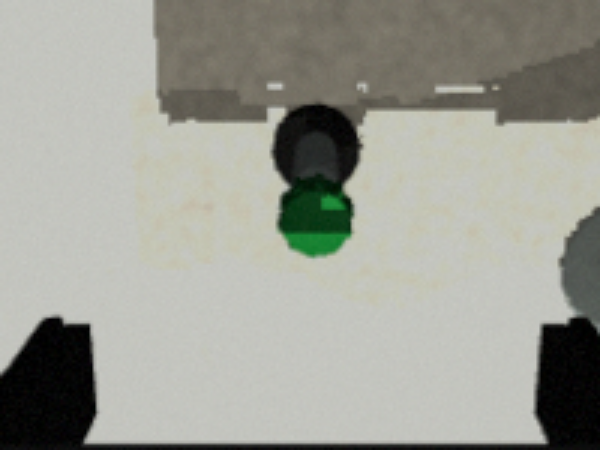

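The green cap (crop 316,218) is half in shadow, which explains the biased mask. Its full disc centres at (0.601, 0.025) with the top at 109 mm. I descend and grip it.

Call:
steer_hand([
  [[1,-0.06,-0.04,1.2,0,0,0],[1,-0.06,-0.04,2.6,0,0,0],[1,-0.06,-0.04,3.8,0,0,0],[1,-0.06,-0.04,4.68,0,0,0],[1,-0.06,-0.04,5.12,0,0,0],[1,-0.06,-0.04,5.12,0,0,0],[1,-0.06,-0.04,5.12,0,0,0]],
])

```text
time_s: 21.9
tcp_pos: [0.6023, 0.0245, 0.084]
ee_rot: [[-1.0, 0.0, 0.002], [0.0, 1.0, 0.0], [-0.002, 0.0, -1.0]]
wrist_force: [1.1, -0.6, 0.2]
gripper_width: 1.0
gripper_force: 0.0
```

Call:
steer_hand([
  [[0.1,0,0,0,0,0,0],[0.1,0,0,0,0,0,0],[0.1,0,0,0,0,0,0],[0.1,0,0,0,0,0,0],[0.1,0,0,0,0,0,0],[0.1,0,0,0,0,0,0],[0.1,0,0,0,0,0,0],[0.1,0,0,0,0,0,0]],
])

```text
time_s: 22.7
tcp_pos: [0.6014, 0.025, 0.083]
ee_rot: [[-1.0, -0.0, -0.0], [-0.0, 1.0, -0.0], [0.0, -0.0, -1.0]]
wrist_force: [-0.3, 0.2, 1.3]
gripper_width: 0.357
gripper_force: 0.0
```

Call:
steer_hand([
  [[0.1,0,0,0,0,0,0],[0.1,0,0,0,0,0,0],[0.1,0,0,0,0,0,0]],
])

```text
time_s: 23.0
tcp_pos: [0.6015, 0.025, 0.083]
ee_rot: [[-1.0, -0.0, -0.0], [-0.0, 1.0, 0.0], [0.0, 0.0, -1.0]]
wrist_force: [-0.9, -0.1, 0.7]
gripper_width: 0.24
gripper_force: 30.0
```

Scaled: 0.1355 m is 5.42, 0.0745 m is 2.98.

Call:
steer_hand([
  [[0.1,0,0,-0.8,0,0,0],[0.1,0,0,-2,0,0,0],[0.1,0.8,0.44,-2.4,0,0,0],[0.1,2,1.12,-2.4,0,0,0],[0.1,3.2,1.76,-2.4,0,0,0],[0.1,4.4,2.4,-2.4,0,0,0],[0.1,5.12,2.8,-2.4,0,0,0],[0.1,5.42,2.98,-2.4,0,0,0]],
])

```text
time_s: 23.8
tcp_pos: [0.4643, 0.0999, 0.1432]
ee_rot: [[-1.0, -0.002, -0.0], [-0.002, 1.0, 0.0], [0.0, 0.0, -1.0]]
wrist_force: [0.2, -0.3, -0.3]
gripper_width: 0.244
gripper_force: 30.0
```

Call:
steer_hand([
  [[0.1,0,0,0,0,0,0],[0.1,0,0,0.8,0,0,0],[0.1,0,0,1.48,0,0,0],[0.1,0,0,1.88,0,0,0],[0.1,0,0,2.12,0,0,0],[0.1,0,0,2.2,0,0,0],[0.1,0,0,2.2,0,0,0]],
])

```text
time_s: 24.5
tcp_pos: [0.4664, 0.0994, 0.0881]
ee_rot: [[-1.0, -0.0, 0.0], [-0.0, 1.0, -0.0], [-0.0, -0.0, -1.0]]
wrist_force: [0.4, -0.1, -0.7]
gripper_width: 0.237
gripper_force: 30.0
```

Call:
steer_hand([
  [[0.1,0,0,0.04,0,0,0],[0.1,0,0,0.08,0,0,0],[0.1,0,0,0.08,0,0,0]],
])

```text
time_s: 24.8
tcp_pos: [0.466, 0.0995, 0.0863]
ee_rot: [[-1.0, -0.0, 0.0], [-0.0, 1.0, 0.0], [-0.0, 0.0, -1.0]]
wrist_force: [0.3, 0.2, -1.0]
gripper_width: 0.238
gripper_force: 30.0
```

Run:
```python
from station import r
from h import *
c=r.capture("scene");cv2.imwrite("pics/s5.png",cv2.resize(c["pixels"][90:390,170:510,::-1],(680,600)))
```

```text
(no output)
```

View pics/s5.png

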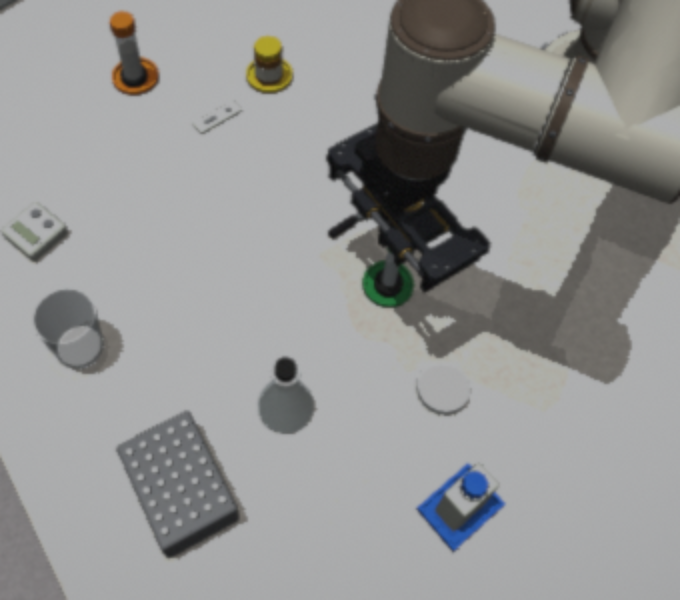

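The green foot is centred in the green tray (388,285). Orange (130,75) and yellow (268,70) stand in theirs, and the bottle is in the blue tray (463,505). I touch down and release.

Call:
steer_hand([
  [[0.1,0,0,0.04,0,0,0],[0.1,0,0,0.06,0,0,0],[0.1,0,0,0.06,0,0,0]],
])

```text
time_s: 25.15
tcp_pos: [0.4669, 0.0998, 0.0859]
ee_rot: [[-1.0, -0.001, 0.002], [-0.001, 1.0, 0.001], [-0.002, 0.001, -1.0]]
wrist_force: [-2.2, 1.3, 6.4]
gripper_width: 0.241
gripper_force: 30.0
```

Call:
steer_hand([
  [[1,0,0,0,0,0,0],[1,0,0,0,0,0,0],[1,0,0,0,0,0,0],[1,0,0,0,0,0,0],[1,0,0,-1.2,0,0,0],[1,0,0,-2.8,0,0,0],[1,0,0,-4.4,0,0,0],[1,0,0,-5.6,0,0,0]],
])

```text
time_s: 25.95
tcp_pos: [0.4664, 0.0996, 0.227]
ee_rot: [[-1.0, -0.0, 0.002], [-0.0, 1.0, 0.001], [-0.002, 0.001, -1.0]]
wrist_force: [0.7, 0.7, 0.5]
gripper_width: 0.884
gripper_force: 0.0
```

Call:
steer_hand([
  [[1,0.4,-1.6,0,0,0,0],[1,0.8,-3.2,0,0,0,0],[1,0.8,-4.8,0,0,0,0],[1,0.8,-6.4,0,0,0,0],[1,0.8,-8,0,0,0,0],[1,0.8,-8,0,0,0,0]],
])

```text
time_s: 26.55
tcp_pos: [0.4453, -0.1038, 0.2242]
ee_rot: [[-1.0, 0.005, -0.001], [0.005, 1.0, -0.0], [0.001, -0.0, -1.0]]
wrist_force: [-0.1, 0.6, -0.1]
gripper_width: 0.999
gripper_force: 0.0
```

Run:
```python
from station import r
from h import *
Z={"orange":(.117,.572,-.371),"green":(.113,.466,.0995),"yellow":(.065,.408,-.27),"blue":(.095,.559,.358)}
for n in("top","scene"):
    c=r.capture(n);P=cloud(c)
    for k,(z,x,y) in Z.items():
        g=P[(np.hypot(P[...,0]-x,P[...,1]-y)<.04)&(abs(P[...,2]-z)<.006)];print(n,k,"top z",np.median(g[:,2]).round(4),"offset mm",((g[:,:2].min(0)+g[:,:2].max(0))/2*1e3-[x*1e3,y*1e3]).round(1))
    g=P[(np.hypot(P[...,0]-.559,P[...,1]-.358)<.045)&(abs(P[...,2]-.075)<.006)];print("body",cv2.minAreaRect(g[:,:2].astype(np.float32)))
    f=P[(np.hypot(P[...,0]-.655,P[...,1]-.165)<.05)&(P[...,2]>.09)&(P[...,2]<.13)];print("flask",np.median(f,0).round(3))
    if n=="scene":cv2.imwrite("pics/s6.png",cv2.resize(c["pixels"][90:390,170:510,::-1],(680,600)))
```

```text
  return _methods._mean(a, axis=axis, dtype=dtype,
  ret = ret.dtype.type(ret / rcount)
Traceback (most recent call last):
ValueError: zero-size array to reduction operation minimum which has no identity
```

Run:
```python
from station import r
from h import *
Z={"orange":(.117,.572,-.371),"green":(.113,.466,.0995),"yellow":(.065,.408,-.27),"blue":(.095,.559,.358)}
for n in("top","scene"):
    c=r.capture(n);P=cloud(c)
    for k,(z,x,y) in Z.items():
        g=P[(np.hypot(P[...,0]-x,P[...,1]-y)<.04)&(abs(P[...,2]-z)<.006)]
        print(n,k,len(g),*(("top z",np.median(g[:,2]).round(4),"offset mm",((g[:,:2].min(0)+g[:,:2].max(0))/2*1e3-[x*1e3,y*1e3]).round(1)) if len(g)>5 else ()))
    g=P[(np.hypot(P[...,0]-.559,P[...,1]-.358)<.045)&(abs(P[...,2]-.075)<.006)];print("body",cv2.minAreaRect(g[:,:2].astype(np.float32)))
    f=P[(np.hypot(P[...,0]-.655,P[...,1]-.165)<.05)&(P[...,2]>.09)&(P[...,2]<.13)];print("flask",np.median(f,0).round(3) if len(f) else 0)
    cv2.imwrite(f"pics/{n}6.png",cv2.resize(c["pixels"][90:390,170:510,::-1],(680,600)))
```

```text
top orange 148 top z 0.117 offset mm [1.5 1.9]
top green 0
top yellow 77 top z 0.0644 offset mm [-3.2 -4.7]
top blue 81 top z 0.0962 offset mm [-0.5 -0.1]
body ((0.5591562390327454, 0.3581184446811676), (0.050197649747133255, 0.03019673191010952), 6.038217544555664)
flask [0.653 0.163 0.114]
scene orange 97 top z 0.1162 offset mm [1.8 2. ]
scene green 75 top z 0.1118 offset mm [-0.2  1.8]
scene yellow 129 top z 0.0642 offset mm [2.3 1. ]
scene blue 129 top z 0.0942 offset mm [ 0.8 -0.8]
body ((0.5600423812866211, 0.35744667053222656), (0.0503629595041275, 0.03003569319844246), 6.112644672393799)
flask [0.657 0.167 0.112]
```

View pics/scene6.png

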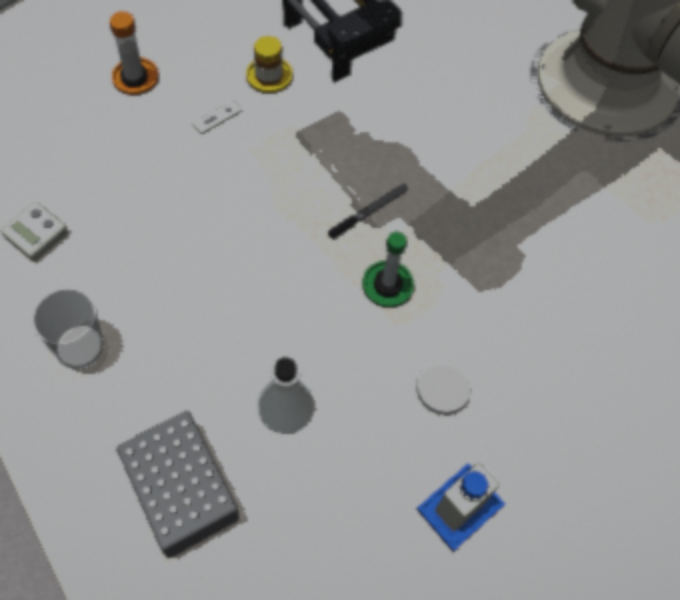

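View pics/top6.png

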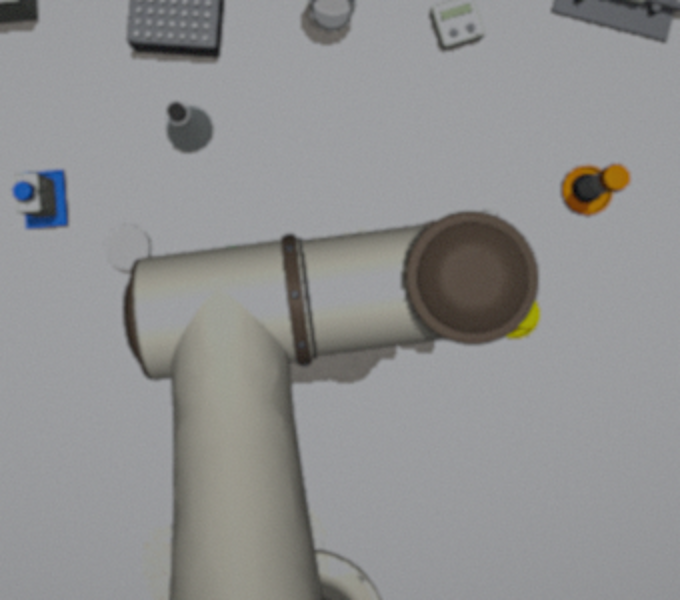

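All four stand upright in their trays, with tops 3 mm higher than on the bench and offsets of about 2 mm where the view is clear. The flask is unmoved. In the top view the arm hides the green tube and most of the yellow jar (520,320), but the scene view shows both clearly. Handing in.

```bash
python3 -c "
from station import r
print(r.finish_job())"
```

```text
the job is handed in; nothing more can be done
None
```

I stood all four containers upright, each in the tray that matches its cap, left the flask where it was, and handed the job in at about 27 s; the hand-in gave no verdict.

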